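# Put the cutting template away on its pins in the lidded chest

### The arm

A 6-joint arm with a two-finger parallel gripper is mounted at the origin on the work surface. World frame = base frame: x ahead of the robot, y to its left, z up, the work surface at z = 0. Lengths are in mm, angles in rad, forces in N, time in s.
With the tool pointing down it reaches from about 275 to 825 mm from the base axis. Payload 4.9 kg.
Tool frame: the origin (TCP) lies at the very end of the fingers, on their centre line; the grasp point (between the pads) lies ctrl.grip_point_offset behind it (ctrl.grip_point_offset is the distance from the TCP to the grasp point, in mm); z points along the fingers, y is the direction in which the jaws open and shut (so a half turn about z gives the same grasp; the last joint's range is limited). The gripper opens to 85 mm and grips with 20 to 120 N. Pads are 22 mm wide; open, the fingers measure 114 mm over their backs; the gripper's body (76 mm by 85 mm) begins 54 mm behind the grasp point. The pads swing forward as they close: fully open they stand 13 mm farther back than shut.
Start: joints at [-1.364, 0.326, -0.193, 1.052, 0, 1.437], TCP at [183.845, -518.382, 196.981] pointing down, gripper open.
Joint ranges: [-2.65, 2.65], [-0.97, 1.79], [-1.3, 1.35], [-1.93, 2.1], [-1.47, 1.37], [-3.14, 3.14]. Speed limits (rad/s): [2.57, 2.57, 3.14, 3.14, 3.14, 3.14].

### API

Orientations are given as [roll, pitch, yaw] about the fixed x, y, z axes, in that order (R = Rz(yaw) Ry(pitch) Rx(roll)).
In Python, from bench import sensors, imaging, ctrl gives the robot as it stands. The module is installed in compiled form; this text tells all that it offers.
- The arm moves only by the tool send_rows, never from a script. Its argument "targets" is a list of rows, each an object of numbers: "x", "y", "z": the shift along the tool's x, y, z in cm; "yaw": the turn about the tool's z in rad; "jaw": the finger opening in cm, from 0 to 8.54. In form: [{"x": .., "y": .., "z": .., "yaw": .., "jaw": ..}, ...]. A call has 1 to 8 rows; each row shifts and turns the pose as measured when the row begins, along the tool's axes as they then stand; what a row does not reach is not made up. A row lasts 1/8 s, in which the tool goes at most 62.5 mm and 10.7 degrees, less where a joint would pass 70% of its speed; a pose out of reach is approached as far as the arm can. A call with a gripper value outside its range is refused whole. The fingers move at their own pace and stop on an object; the grip force is fixed at half the most. Time passes only in rows, so rows that do not move let the fingers close. It gives the time, the measured TCP pose, the force and the opening at its end, in the units of the state.
- sensors.read_state(): the state, without advancing time (a new reading comes with each control period).
- imaging.capture(name): name is "scene" or "top"; returns the picture (384x512x3 uint8, red, green, blue); there is no depth.
- imaging.get_calibration(name): a dict with "mtx" (3x3 intrinsics, pixels), "rvec" (rotation vector, rad) and "tvec" (3), from world to camera coordinates, as OpenCV has them. Camera axes: x right, y down, z forward; pixel columns grow to the right and rows downward; lengths in mm; the calibration is good to about 2 mm. A picture is of the moment at which its call begins. get_calibration takes no time and is no camera call.
- ctrl.finish_job(): hands the job in, once; it reports no verdict.
Trained networks look in the newest picture that a camera, given by its name, has taken for a name from the list of things; names that differ only in an ending like _2 or _b are one class to them, and where a whole thing is asked for, a point or a joint stands for the part that bears it (a point fixed in the world has none). Each returns a list of dicts, best first, with "conf" (0 to 1); they miss things now and then, are a little off and sometimes report something else, mostly with a low value. They report only what shows in the picture. A call takes as long as a camera call. They do not tell look-alikes from the thing itself.
- imaging.spot_in(camera, name): "centre" ([x, y, z] in mm, in the coordinates of the camera as it stood for that picture, good to about 4 mm: the middle of the surface that is visible of it).
- imaging.outline_of(camera, name): "mask" (384x512 bool, what is visible of it).
- imaging.place_of(camera, name): "centre" ([x, y, z] in mm, in the coordinates of the camera as it stood for that picture, good to about 4 mm: a listed point, or the origin of a listed thing).
The state is a dict: "time": time; "q": joint angles; "joint_velocities": joint speeds; "effort": joint torques, N m; "tcp_pos": TCP position; "tcp_rot": TCP orientation; "wrist_force": force on the tool from outside, world axes, zero at the start; "ft_torque": the same for the moment, N m; "gripper_width": finger opening in mm.
Only numpy, scipy, OpenCV 4.12 (cv2) and the standard library are available. Lean on these libraries where they do the work, as an engineer would, in place of code of your own. Each camera call takes 0.05 s, during which the arm holds its last target. There are 200 camera calls.

### The job

Put the plywood template away: swing the red lid of the template chest up and over past its balance point so that it stays open by itself, then pick the template up by its wooden grip and lower it, with a hole over each of the two pins in the chest, fully down onto the black shoulders before letting go. Either way round will do. Leave the lid open, and do not move or knock over the spray can, the weight, the jar or the hammer.

Things in the scene. Friction and masses are not known exactly. Their poses are not given: they have to be found in the camera images.
- lid (a joint): red lid of the plywood template chest, 185 x 250 x 8 mm, 0.35 kg, hinged along the chest's far (+x) rim; it overhangs the front wall by 5 mm. 0 rad = shut and level, grows as it opens upward, end stop at 1.95 rad (leaning back 22 degrees). No spring and next to no friction: it falls shut below about 1.5 rad and falls open, against its stop, beyond that
- lid_hinge (a point): point on the hinge axis at the middle of the lid's far edge, level with the lid's underside (120 mm above the table). Its axes turn with the lid: x points from front to hinge, y along the hinge axis, z out of the lid's top face
- lid_handle (a point): middle of the steel bar handle at the lid's front edge: a bar 110 mm long and 10 mm thick, parallel to the hinge, on two slanting posts at its ends; it lies 207 mm in front of the hinge axis (22 mm beyond the lid's front edge) and 36 mm above the lid's underside (28 mm above its top face), so it can be pinched from above and swung with the lid. Axes as the lid's
- chest: open plywood chest, fixed to the bench, 180 (x) x 250 (y) x 120 mm high, walls and floor 8 mm; origin at the centre of its underside; its front, away from the hinge, faces -x and so roughly the robot. Two pins stand inside it on the line x = 0 at y = +70 and -70 mm
- pin_a (a point): chest pin at y = +70 mm in the chest's frame, upright: a black shoulder 30 mm across whose top is 55 mm above the table, and on it a steel pin 10 mm in diameter and 35 mm high (its last 10 mm tapers to 3 mm). The point is on the pin's axis at the top of the shoulder, where the template's underside comes to rest
- pin_b (a point): the same for the equal pin at y = -70 mm in the chest's frame
- template_grip (a point): centre of the template's wooden grip. The template is a loose light plywood plate 100 (x) x 180 (y) x 10 mm with a dark wooden grip block on top, 22 (x) x 80 (y) x 45 mm high, about 0.2 kg in all; it lies flat on the bench. The point is 32.5 mm above the plate's underside. Axes: x across, y along the plate and the grip, z up
- hole_a (a point): centre of the template's hole at its +y end, at the plate's underside: 13.5 mm in diameter, through, 70 mm from the middle. The template may go on the pins either way round
- hole_b (a point): the same for the equal hole at its -y end
- spray_can: upright can, 56 mm in diameter, 170 mm tall, yellow with a red cap, between the chest and the template; origin at the centre of its foot. Leave it alone
- weight: steel pattern weight, 50 x 70 x 35 mm, with a brass knob up to 55 mm, lying near the template's +x long side; origin at the centre of its underside. Leave it alone
- jar: amber jar with a blue cap, 66 mm in diameter, 85 mm tall, in front of the chest; origin at the centre of its foot. Leave it alone
- hammer: hammer 240 mm long lying across the far middle of the bench; origin under its middle. Leave it alone
There are look-alikes about, which are no part of the job. Leave any white or yellow look-alike of the part that bears template_grip alone.

How it is judged:
By the outcome, as a careful person would: the job done as asked, in the order asked, and still so for the second after the job is handed in, with the robot touching nothing.
It also fails if it takes over 64 s, if anything falls off the work surface, if the arm or the gripper's body presses on something with over 40 N, if the wrist force passes 120 N, or if a joint passes its speed limit or range.

## Working session

There is one attempt and no reset: what is moved stays moved. The work goes in short steps, Python scripts to look and compute and a tool call to move; the robot and the scene stay as the last step left them, time stands still between calls to the robot, and variables do not carry over. Pictures are saved under pics/ and viewed, about 8 in all and at most 12, crops included, and the job is handed in when it is done.

Besides the shell and the picture viewer there is one more tool, called after "Call:" as name([rows], argument=value, ...), one row to a line, values as JSON. send_rows: Moves the arm, as the interface text tells. Its arguments: {"type":"object","properties":{"targets":{"type":"array","items":{"type":"object","properties":{"x":{"type":"number"},"y":{"type":"number"},"z":{"type":"number"},"yaw":{"type":"number"},"jaw":{"type":"number"}}}}},"required":["targets"]}

```bash
mkdir -p pics; cat > h.py <<'E'
import numpy as np, cv2
from bench import sensors, imaging, ctrl
from scipy.spatial.transform import Rotation as R
def cal(n):
    c=imaging.get_calibration(n); return np.array(c["mtx"],float),cv2.Rodrigues(np.array(c["rvec"],float))[0],np.array(c["tvec"],float).ravel()
def c2w(n,p):
    K,Rm,t=cal(n); return Rm.T@(np.array(p)-t)
def px(n,P):
    K,Rm,t=cal(n); p=K@(Rm@np.array(P,float)+t); return p[:2]/p[2]
def ray(n,uv,z):
    K,Rm,t=cal(n); d=Rm.T@np.linalg.inv(K)@np.array([uv[0],uv[1],1.]); o=-Rm.T@t
    return o+d*(z-o[2])/d[2]
def save(n,f,box=None,s=1):
    im=imaging.capture(n)[:,:,::-1]
    if box: im=im[box[1]:box[3],box[0]:box[2]]
    cv2.imwrite("pics/"+f,cv2.resize(im,None,fx=s,fy=s,interpolation=cv2.INTER_CUBIC))
E
python3 - <<'E'
from h import *
np.set_printoptions(precision=1,suppress=True)
for n in("scene","top"):
    save(n,n+"0.png",None,1.5)
    K,Rm,t=cal(n); print(n,K[0,0],-Rm.T@t)
    for k in["lid_handle","lid_hinge","chest","pin_a","template_grip","hole_a","spray_can","weight","jar","hammer"]:
        print(k,[(round(d["conf"],2),c2w(n,d["centre"])) for d in imaging.place_of(n,k)])
s=sensors.read_state();print(s,ctrl.grip_point_offset)
E
```

```text
scene 391.709246814784 [1297.2  147.2  718.1]
lid_handle [(0.59, array([ 401.4, -242.7,  159.2]))]
lid_hinge [(0.65, array([ 614. , -236.4,  119.8]))]
chest [(0.92, array([ 522.7, -239.6,   -1.3]))]
pin_a []
template_grip [(0.79, array([365.3,   8.1,  37. ])), (0.78, array([497.5, 242.8,  31.3])), (0.57, array([744.8, 232.8,  33.5]))]
hole_a [(0.93, array([555.9, 279. ,   1. ])), (0.86, array([431.5,   0.6,  -0.3])), (0.75, array([709.3, 173.3,   1.2])), (0.72, array([778.4, 295.8,   0.9])), (0.57, array([434.4, 210.3,  -0.4])), (0.55, array([289.5,  25.2,   1.6]))]
spray_can [(0.64, array([589.7,   3.8,   0.7])), (0.43, array([ 612. , -238.9,  120.5]))]
weight [(0.64, array([567.8, 147.6,   3.1]))]
jar []
hammer [(0.57, array([783.6,   1.5,  -1.9]))]
top 375.0061696295024 [ 335.7   17.2 1015.2]
lid_handle [(0.85, array([ 404.3, -243.3,  159.4]))]
lid_hinge [(0.74, array([ 608.4, -239.1,  121.5]))]
chest [(0.88, array([ 527.3, -242.8,    2.6]))]
pin_a [(0.45, array([ 325.1, -237.5,    0.1]))]
template_grip [(0.86, array([744.4, 230.7,  30.1])), (0.76, array([357.1,   8.6,  31.4])), (0.72, array([496.5, 242.1,  33.4]))]
hole_a [(0.91, array([293.7,  19.8,   4.6])), (0.88, array([439.4, 206.1,  -1.4])), (0.85, array([783.1, 292.3,  -3.4])), (0.73, array([557.8, 279.6,  -2.4])), (0.58, array([708.1, 176.2,   1.5])), (0.57, array([428.1,  -3.2,   5.1]))]
spray_can [(0.62, array([592.1,   5.3,   0.3]))]
weight []
jar [(0.86, array([ 327.5, -236. ,   -4.4]))]
hammer [(0.83, array([783.1,  -1.4,   1.5]))]
{'time': 1.1, 'q': array([-1.4,  0.3, -0.2,  1.1, -0. ,  1.4]), 'joint_velocities': array([-0., -0.,  0., -0., -0.,  0.]), 'effort': array([ -0. , -44.3,  26.3,   0. ,  -0. ,   0. ]), 'tcp_pos': array([ 183.9, -518.4,  197. ]), 'tcp_rot': array([3.1, 0. , 0.3]), 'wrist_force': array([ 0.8,  0.1, -0.5]), 'ft_torque': array([0., 0., 0.]), 'gripper_width': 85.21462323503513} 18.700000000000003
```

View pics/top0.png

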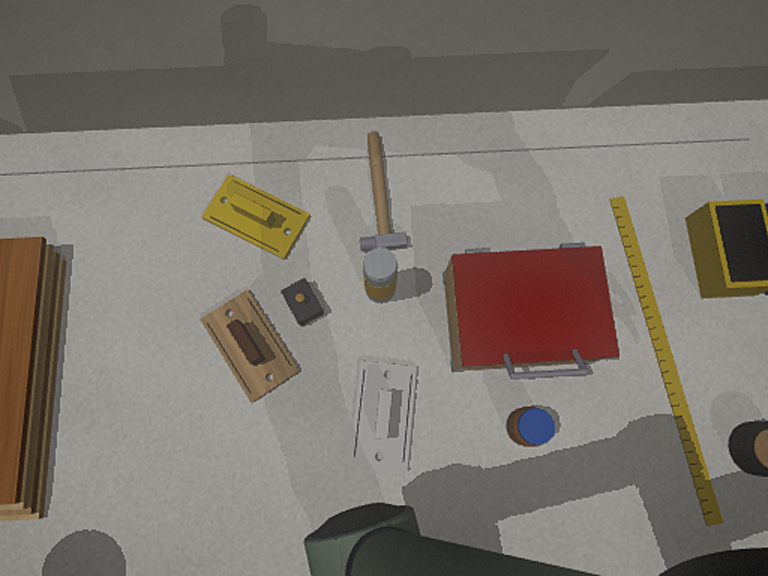

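View pics/scene0.png

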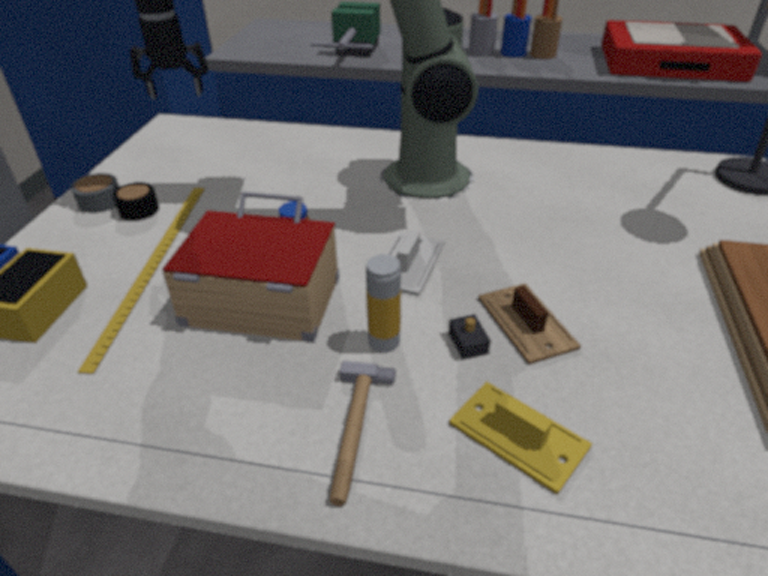

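The top view shows three candidates for the template at display pixels (1.5×): plywood with a dark grip at (248,342), white at (388,410) and yellow at (255,212). By the description I choose the plywood one. The lid is at (535,310), its handle at (548,372), the can at (380,275), the weight at (302,300), the jar at (532,426) and the hammer at (380,200).

```bash
python3 - <<'E'
from h import *
np.set_printoptions(precision=2,suppress=True)
for p,z in [((510,377),156),((590,371),156),((454,254),128),((603,247),128),((618,357),128),((459,368),128)]:
    print(p,ray("top",np.array(p)/1.5,z))
m=imaging.outline_of("top","lid")[0]["mask"].astype(np.uint8)
c=max(cv2.findContours(m,0,2)[0],key=cv2.contourArea)[:,0].astype(float)
W=np.array([ray("top",q,128)[:2] for q in c],np.float32); print("lid rect",cv2.minAreaRect(W))
for n,v in (("lid_handle",0),):
    for d in imaging.spot_in("top",n)[:2]: print(n,d["conf"],c2w("top",d["centre"]))
im=imaging.capture("top")[:,:,::-1]
cv2.imwrite("pics/tpl.png",cv2.resize(im[180:280,120:220],None,fx=6,fy=6,interpolation=cv2.INTER_CUBIC))
s=sensors.read_state();print(s["tcp_pos"],R.from_euler("xyz",s["tcp_rot"]).as_matrix())
E
```

```text
(510, 377) [ 401.55 -185.34  156.  ]
(590, 371) [ 404.06 -308.08  156.  ]
(454, 254) [ 609.17 -121.53  128.  ]
(603, 247) [ 608.55 -370.17  128.  ]
(618, 357) [ 425.78 -366.22  128.  ]
(459, 368) [ 421.9  -113.39  128.  ]
lid rect ((541.8123779296875, 131.44349670410156), (69.00187683105469, 45.40204620361328), 27.318204879760742)
lid_handle 0.83 [ 510.32 -238.77  131.77]
lid_handle 0.54 [740.75  -0.54  24.31]
[ 183.84 -518.37  196.99] [[ 0.94  0.33 -0.  ]
 [ 0.33 -0.94  0.  ]
 [-0.   -0.   -1.  ]]
```

View pics/tpl.png

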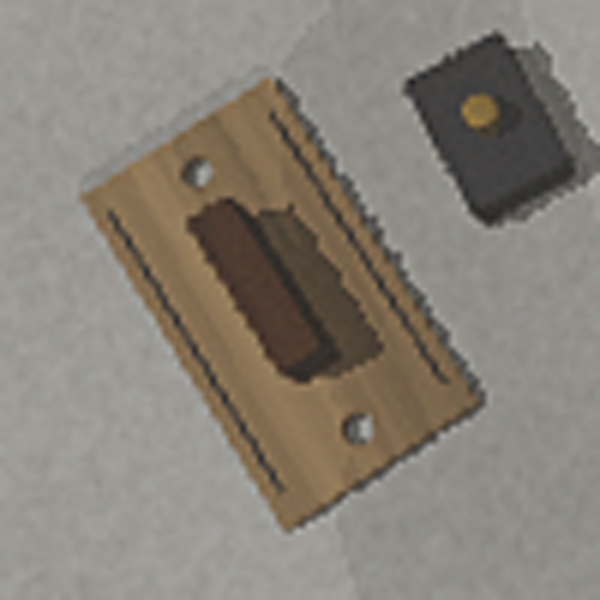

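The crop confirms the plywood template: its holes are at crop pixels (197,172) and (358,429), the dark grip is between them, and the weight is beside it. Next I plan the move to the handle.

```bash
cat > plan.py <<'E'
from h import *
def plan(wps,jaw,step=60,ang=0.18):
    """wps: (x,y,z,psi_deg) list; tool straight down; prints rows of shifts in the tool's axes"""
    s=sensors.read_state(); p=np.array(s["tcp_pos"]); M=R.from_euler("xyz",s["tcp_rot"]).as_matrix()
    ps=np.arctan2(M[1,0],M[0,0]); i=0
    for w in wps:
        q=np.array(w[:3],float); d=(np.radians(w[3])-ps+np.pi)%(2*np.pi)-np.pi
        n=max(1,int(np.ceil(max(np.linalg.norm(q-p)/step,abs(d)/ang))))
        for k in range(n):
            v=(q-p)/n; c,sn=np.cos(ps),np.sin(ps)
            print('{"x":%.2f,"y":%.2f,"z":%.2f,"yaw":%.3f,"jaw":%s},'%((c*v[0]+sn*v[1])/10,(sn*v[0]-c*v[1])/10,-v[2]/10,-d/n,jaw),end="")
            ps+=d/n; i+=1
            if i%8==0: print()
        p=q; print(" |")
E
python3 - <<'E'
from plan import *
print([ray("top",np.array(p)/6+[120,180],10) for p in((197,172),(358,429))])
plan([(403,-245,215,90)],4)
E
```

```text
[array([554.6390315 , 277.98648318,  10.        ]), array([434.94700299, 205.44795965,  10.        ])]
{"x":4.26,"y":-2.63,"z":-0.26,"yaw":-0.176,"jaw":4},{"x":4.65,"y":-1.85,"z":-0.26,"yaw":-0.176,"jaw":4},{"x":4.90,"y":-1.01,"z":-0.26,"yaw":-0.176,"jaw":4},{"x":5.00,"y":-0.14,"z":-0.26,"yaw":-0.176,"jaw":4},{"x":4.95,"y":0.74,"z":-0.26,"yaw":-0.176,"jaw":4},{"x":4.74,"y":1.60,"z":-0.26,"yaw":-0.176,"jaw":4},{"x":4.39,"y":2.40,"z":-0.26,"yaw":-0.176,"jaw":4}, |
```

Call:
send_rows([
  {"x":4.26,"y":-2.63,"z":-0.26,"yaw":-0.176,"jaw":4},
  {"x":4.65,"y":-1.85,"z":-0.26,"yaw":-0.176,"jaw":4},
  {"x":4.9,"y":-1.0,"z":-0.26,"yaw":-0.176,"jaw":4},
  {"x":5.0,"y":-0.14,"z":-0.26,"yaw":-0.176,"jaw":4},
  {"x":4.95,"y":0.74,"z":-0.26,"yaw":-0.176,"jaw":4},
  {"x":4.74,"y":1.6,"z":-0.26,"yaw":-0.176,"jaw":4},
  {"x":4.39,"y":2.4,"z":-0.26,"yaw":-0.176,"jaw":4},
  {"x":0,"y":0,"z":0,"yaw":0,"jaw":4},
])

```text
time: 2.25
tcp_pos: [405.1, -235.3, 216.1]
tcp_rot: [3.138, 0.003, 1.611]
wrist_force: [-0.7, -0.8, 0.1]
gripper_width: 40.0
```

```bash
python3 - <<'E'
from plan import *
save("scene","pre.png",(100,80,260,240),4)
plan([(403,-245,140,90)],4)
E
```

```text
{"x":-0.42,"y":-0.08,"z":3.80,"yaw":0.019,"jaw":4},{"x":-0.42,"y":-0.08,"z":3.80,"yaw":0.019,"jaw":4}, |
```

View pics/pre.png

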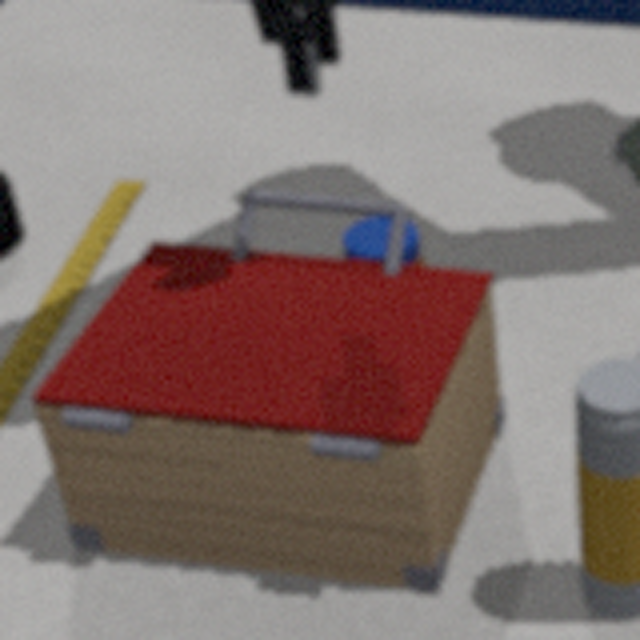

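The scene crop shows the fingertips at (305,85), above the handle bar, which runs from (245,200) to (405,207). Descending and pinching.

Call:
send_rows([
  {"x":-0.4,"y":-0.1,"z":3.8,"yaw":0.02,"jaw":4},
  {"x":-0.4,"y":-0.1,"z":3.8,"yaw":0.02,"jaw":4},
  {"jaw":0.5},
  {"jaw":0.5},
  {"jaw":0.5},
  {"jaw":0.5},
])

```text
invalid input
```

Call:
send_rows([
  {"x":-0.4,"y":-0.1,"z":3.8,"yaw":0.02,"jaw":4},
  {"x":-0.4,"y":-0.1,"z":3.8,"yaw":0.02,"jaw":4},
  {"x":0,"y":0,"z":0,"yaw":0,"jaw":0.5},
  {"x":0,"y":0,"z":0,"yaw":0,"jaw":0.5},
  {"x":0,"y":0,"z":0,"yaw":0,"jaw":0.5},
])

```text
time: 2.92
tcp_pos: [402.2, -250.5, 141.4]
tcp_rot: [3.136, 0.008, 1.557]
wrist_force: [-0.3, 0.1, -0.3]
gripper_width: 4.9
```

```bash
python3 - <<'E'
from plan import *
a=imaging.capture("scene")[100:180,110:220,::-1]; b=imaging.capture("top")[200:300,300:437,::-1]
b=cv2.resize(b,(548,400),interpolation=2); a=cv2.resize(a,(550,400),interpolation=2)[:,:548]
cv2.imwrite("pics/bar.png",np.vstack([a,b])[:,:])
E
python3 -c "
import cv2;i=cv2.imread('pics/bar.png');cv2.imwrite('pics/bar2.png',cv2.resize(i,(411,600)))"
```

```text
(no output)
```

View pics/bar2.png

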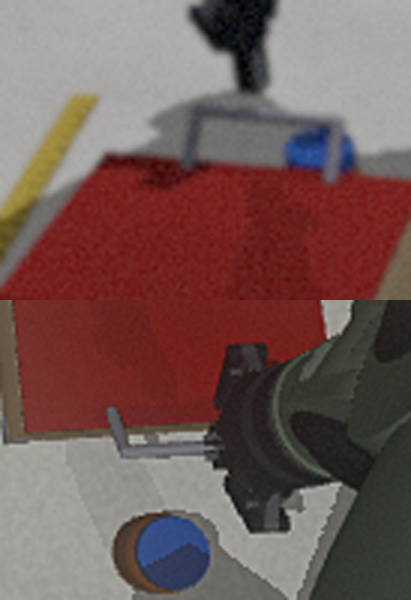

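```bash
python3 - <<'E'
from plan import *
np.set_printoptions(precision=1,suppress=True)
s=sensors.read_state();p=s["tcp_pos"];print(p,s["gripper_width"],px("scene",p),px("scene",[403,-245,156]),px("top",p))
for n in("scene","top"):
    print([(round(d["conf"],2),c2w(n,d["centre"])) for d in imaging.place_of(n,"lid_handle")])
print([ray("scene",(x/3.75+110,y/3.75+100),z)for x,y,z in((195,108,156),(335,120,156),(252,90,141))])
# bar in top image crop: (125,452)..(205,450)
print([ray("top",(x/3+300,(y-300)/3+200),156)for x,y in((125,452),(205,450))])
E
```

```text
[ 402.5 -250.4  141.5] 5.21166724338973 [178.5 134.5] [179.6 130.3] [366.5 250. ]
[(0.87, array([ 403.2, -242.9,  158.4]))]
[(0.68, array([ 403.7, -241.1,  158.6]))]
[array([ 403.7, -296.5,  156. ]), array([ 402.4, -187.7,  156. ]), array([ 346. , -274.4,  141. ])]
[array([ 402.8, -189.3,  156. ]), array([ 401.1, -250.2,  156. ])]
```

```bash
python3 - <<'E'
from plan import *
save("scene","z.png",(150,95,210,150),10)
print(px("scene",[405.1,-235.3,216.1]))
E
```

```text
[179.76193108 111.56702484]
```

View pics/z.png

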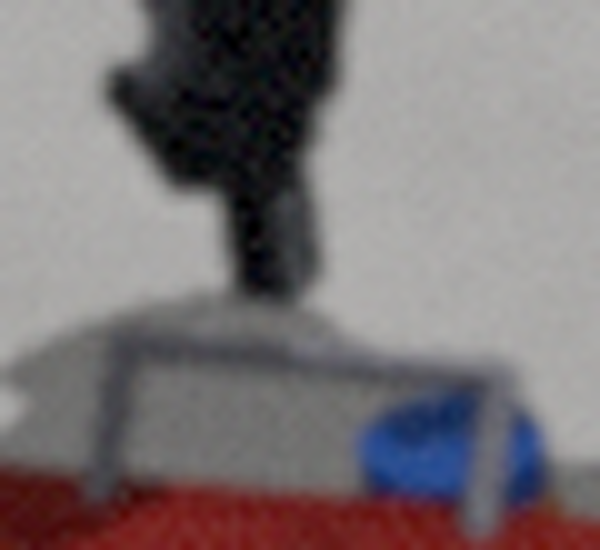

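The crop shows the fingertips at about (177,125) full-frame pixels, clearly above the bar at row 130. The reported TCP projects to row 134, so the tips look about 30 mm higher than reported. I check this against the starting picture and the top view.

```bash
python3 - <<'E'
from plan import *
np.set_printoptions(precision=1,suppress=True)
c=np.array([183.845,-518.382,197]);y=np.array([.33,-.944,0])
for dz in(0,13,30,43): print(dz,[px("scene",c+k*y*43+[0,0,dz])*1.5 for k in(-1,1)])
p=np.array([402.5,-250.4,141.5])
for dz in(0,15,30): print(dz,px("scene",p+[0,0,dz]),px("top",p+[0,0,dz]))
s=sensors.read_state();print(s["q"],s["tcp_rot"],imaging.get_calibration("scene"))
save("top","t1.png",(320,210,410,290),6)
E
```

```text
0 [array([200.9, 115.3]), array([160.2, 118.1])]
13 [array([199.6, 109.6]), array([158.7, 112.3])]
30 [array([198., 102.]), array([156.7, 104.7])]
43 [array([196.7,  96.1]), array([155.1,  98.8])]
0 [178.5 134.5] [366.5 250. ]
15 [177.7 129.9] [368.4 249.4]
30 [177.  125.2] [370.4 248.7]
[-0.7  0.2 -0.5  0.9 -0.   0.9] [3.1 0.  1.6] {'mtx': array([[391.7,   0. , 256.2],
       [  0. , 391.7, 188.3],
       [  0. ,   0. ,   1. ]]), 'rvec': array([ 1.6,  1.9, -0.9]), 'tvec': array([ 103.1, -264.4, 1462.7])}
```

View pics/t1.png

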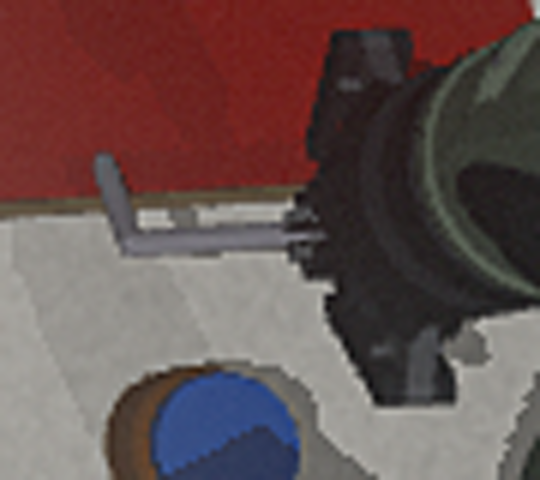

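The starting and current pictures agree: the real fingertips are about 30 mm above the reported TCP, while x and y are right. From here I use real z = reported z + 30. Reopening, going down and pinching.

Call:
send_rows([
  {"x":0,"y":0,"z":0,"yaw":0,"jaw":4},
  {"x":0,"y":0,"z":0,"yaw":0,"jaw":4},
  {"x":0,"y":0,"z":1.5,"yaw":0,"jaw":4},
  {"x":0.4,"y":0,"z":1.6,"yaw":-0.01,"jaw":4},
  {"x":0,"y":0,"z":0,"yaw":0,"jaw":0.5},
  {"x":0,"y":0,"z":0,"yaw":0,"jaw":0.5},
  {"x":0,"y":0,"z":0,"yaw":0,"jaw":0.5},
])

```text
time: 4.1
tcp_pos: [405.9, -246.2, 110.7]
tcp_rot: [3.13, 0.008, 1.57]
wrist_force: [-2.9, 0.9, -2.3]
gripper_width: 7.9
```

```bash
cat > arc.py <<'E'
from h import *
import sys
a0,a1,n=[float(v) for v in sys.argv[1:]]; n=int(n)
s=sensors.read_state();p=np.array(s["tcp_pos"]); H=np.array([405.9+207,110.7-36])
print(p,s["gripper_width"],"theta now",np.degrees(np.arctan2(p[2]-H[1],H[0]-p[0]))-9.87,"r",np.hypot(p[2]-H[1],H[0]-p[0]))
q=p[[0,2]]
for a in np.linspace(a0,a1,n+1)[1:]:
    f=np.radians(a+9.87); t=H+210.1*np.array([-np.cos(f),np.sin(f)]); d=t-q; q=t
    print('{"x":0,"y":%.2f,"z":%.2f,"yaw":0,"jaw":0.5},'%(d[0]/10,-d[1]/10),end="")
E
python3 arc.py 0 36 8
```

```text
[ 405.93182495 -246.16939686  110.73332542] 7.8861100222486735 theta now 0.006248600121216086 r 210.08147473325434
{"x":0,"y":0.34,"z":-1.61,"yaw":0,"jaw":0.5},{"x":0,"y":0.47,"z":-1.58,"yaw":0,"jaw":0.5},{"x":0,"y":0.59,"z":-1.54,"yaw":0,"jaw":0.5},{"x":0,"y":0.71,"z":-1.49,"yaw":0,"jaw":0.5},{"x":0,"y":0.83,"z":-1.43,"yaw":0,"jaw":0.5},{"x":0,"y":0.94,"z":-1.36,"yaw":0,"jaw":0.5},{"x":0,"y":1.04,"z":-1.28,"yaw":0,"jaw":0.5},{"x":0,"y":1.14,"z":-1.19,"yaw":0,"jaw":0.5},
```

Call:
send_rows([
  {"x":0,"y":0.0,"z":0,"yaw":0,"jaw":0.5},
  {"x":0,"y":0.34,"z":-1.61,"yaw":0,"jaw":0.5},
  {"x":0,"y":0.47,"z":-1.58,"yaw":0,"jaw":0.5},
])

```text
time: 4.47
tcp_pos: [414.1, -246.1, 143.2]
tcp_rot: [3.129, 0.008, 1.57]
wrist_force: [3.8, 0.2, -4.5]
gripper_width: 7.5
```

```bash
python3 arc.py 9 45 8
```

```text
[ 414.05317677 -246.10928791  143.1555219 ] 7.489937097388782 theta now 9.126669138557636 r 210.3003033486324
{"x":0,"y":0.60,"z":-1.49,"yaw":0,"jaw":0.5},{"x":0,"y":0.71,"z":-1.49,"yaw":0,"jaw":0.5},{"x":0,"y":0.83,"z":-1.43,"yaw":0,"jaw":0.5},{"x":0,"y":0.94,"z":-1.36,"yaw":0,"jaw":0.5},{"x":0,"y":1.04,"z":-1.28,"yaw":0,"jaw":0.5},{"x":0,"y":1.14,"z":-1.19,"yaw":0,"jaw":0.5},{"x":0,"y":1.23,"z":-1.10,"yaw":0,"jaw":0.5},{"x":0,"y":1.31,"z":-1.00,"yaw":0,"jaw":0.5},
```

```bash
python3 - <<'E'
from plan import *
save("scene","l1.png",(110,80,230,180),5)
E
```

```text
(no output)
```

View pics/l1.png

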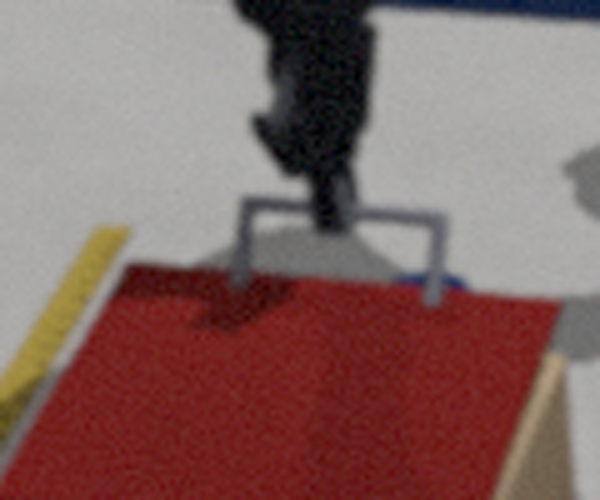

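The lid is rising with the fingers gripped around the bar at crop (330,210). Continuing the arc.

Call:
send_rows([
  {"x":0,"y":0.6,"z":-1.49,"yaw":0,"jaw":0.5},
  {"x":0,"y":0.71,"z":-1.49,"yaw":0,"jaw":0.5},
  {"x":0,"y":0.83,"z":-1.43,"yaw":0,"jaw":0.5},
  {"x":0,"y":0.94,"z":-1.36,"yaw":0,"jaw":0.5},
  {"x":0,"y":1.04,"z":-1.28,"yaw":0,"jaw":0.5},
  {"x":0,"y":1.14,"z":-1.19,"yaw":0,"jaw":0.5},
  {"x":0,"y":1.23,"z":-1.1,"yaw":0,"jaw":0.5},
  {"x":0,"y":1.31,"z":-1.0,"yaw":0,"jaw":0.5},
])

```text
time: 5.52
tcp_pos: [488.7, -245.6, 247.4]
tcp_rot: [3.138, 0.007, 1.569]
wrist_force: [-0.1, -0.0, -3.0]
gripper_width: 7.4
```

```bash
python3 arc.py 44 84 8
```

```text
[ 488.65020805 -245.62329944  247.42562462] 7.390298600433172 theta now 44.400732015079676 r 212.77253629026708
{"x":0,"y":1.56,"z":-0.71,"yaw":0,"jaw":0.5},{"x":0,"y":1.61,"z":-0.88,"yaw":0,"jaw":0.5},{"x":0,"y":1.68,"z":-0.73,"yaw":0,"jaw":0.5},{"x":0,"y":1.74,"z":-0.59,"yaw":0,"jaw":0.5},{"x":0,"y":1.78,"z":-0.43,"yaw":0,"jaw":0.5},{"x":0,"y":1.81,"z":-0.28,"yaw":0,"jaw":0.5},{"x":0,"y":1.83,"z":-0.12,"yaw":0,"jaw":0.5},{"x":0,"y":1.83,"z":0.04,"yaw":0,"jaw":0.5},
```

Call:
send_rows([
  {"x":0,"y":1.56,"z":-0.71,"yaw":0,"jaw":0.5},
  {"x":0,"y":1.61,"z":-0.88,"yaw":0,"jaw":0.5},
  {"x":0,"y":1.68,"z":-0.73,"yaw":0,"jaw":0.5},
  {"x":0,"y":1.74,"z":-0.59,"yaw":0,"jaw":0.5},
  {"x":0,"y":1.78,"z":-0.43,"yaw":0,"jaw":0.5},
  {"x":0,"y":1.81,"z":-0.28,"yaw":0,"jaw":0.5},
  {"x":0,"y":1.83,"z":-0.12,"yaw":0,"jaw":0.5},
  {"x":0,"y":1.83,"z":0.04,"yaw":0,"jaw":0.5},
])

```text
time: 6.52
tcp_pos: [618.1, -245.0, 290.3]
tcp_rot: [-3.126, 0.011, 1.567]
wrist_force: [-2.3, 1.7, 4.0]
gripper_width: 7.3
```

```bash
python3 arc.py 83 106 5
```

```text
[ 618.14076344 -244.96945321  290.264784  ] 7.254091984949224 theta now 81.52268799622509 r 215.6284807329475
{"x":0,"y":2.21,"z":0.72,"yaw":0,"jaw":0.5},{"x":0,"y":1.66,"z":0.29,"yaw":0,"jaw":0.5},{"x":0,"y":1.63,"z":0.42,"yaw":0,"jaw":0.5},{"x":0,"y":1.59,"z":0.55,"yaw":0,"jaw":0.5},{"x":0,"y":1.55,"z":0.67,"yaw":0,"jaw":0.5},
```

Call:
send_rows([
  {"x":0,"y":2.0,"z":0.4,"yaw":0,"jaw":0.5},
  {"x":0,"y":1.7,"z":0.4,"yaw":0,"jaw":0.5},
  {"x":0,"y":1.65,"z":0.45,"yaw":0,"jaw":0.5},
  {"x":0,"y":1.6,"z":0.55,"yaw":0,"jaw":0.5},
  {"x":0,"y":1.55,"z":0.67,"yaw":0,"jaw":0.5},
])

```text
time: 7.15
tcp_pos: [705.1, -244.4, 268.8]
tcp_rot: [-3.129, 0.013, 1.569]
wrist_force: [0.4, 0.4, 2.5]
gripper_width: 7.6
```

```bash
python3 arc.py 104 107 1; python3 - <<'E'
from plan import *
for n in("scene","top"):
    imaging.capture(n)
    for k in("lid_handle","lid_hinge"): print(n,k,[(round(d["conf"],2),c2w(n,d["centre"]).round(1)) for d in imaging.place_of(n,k)])
E
```

```text
[ 705.05805498 -244.42336664  268.81506572] 7.604101226056729 theta now 105.5264942124938 r 214.88081775416833
{"x":0,"y":0.28,"z":0.67,"yaw":0,"jaw":0.5},scene lid_handle [(0.93, array([ 706.1, -240.6,  311.1]))]
scene lid_hinge [(0.76, array([ 613. , -235.2,  121.4])), (0.39, array([788.3,  -2.2,  -3.2]))]
top lid_handle [(0.9, array([ 704.4, -241.8,  311.5]))]
top lid_hinge []
```

Call:
send_rows([
  {"x":0,"y":0,"z":0,"yaw":0,"jaw":4.5},
  {"x":0,"y":0,"z":0,"yaw":0,"jaw":4.5},
  {"x":0,"y":0,"z":-3,"yaw":0,"jaw":4.5},
  {"x":0,"y":-0.5,"z":-4,"yaw":0,"jaw":4.5},
  {"x":0,"y":-1,"z":-3,"yaw":0,"jaw":4.5},
])

```text
time: 8.07
tcp_pos: [686.5, -244.1, 366.8]
tcp_rot: [-3.118, 0.011, 1.567]
wrist_force: [1.2, -0.5, -0.0]
gripper_width: 44.7
```

```bash
python3 - <<'E'
from plan import *
plan([(494,241,150,211.2)],5)
for n in("scene","top"):
    imaging.capture(n)
    for k in("lid_handle","pin_a","template_grip","hole_a","chest"): print(n,k,[(round(d["conf"],2),c2w(n,d["centre"]).round(1)) for d in imaging.place_of(n,k)])
save("top","pins.png",(290,150,420,260),6)
E
```

```text
{"x":4.04,"y":-1.62,"z":1.81,"yaw":-0.177,"jaw":5},{"x":4.26,"y":-0.89,"z":1.81,"yaw":-0.177,"jaw":5},{"x":4.35,"y":-0.12,"z":1.81,"yaw":-0.177,"jaw":5},{"x":4.30,"y":0.64,"z":1.81,"yaw":-0.177,"jaw":5},{"x":4.12,"y":1.39,"z":1.81,"yaw":-0.177,"jaw":5},{"x":3.81,"y":2.09,"z":1.81,"yaw":-0.177,"jaw":5},{"x":3.39,"y":2.73,"z":1.81,"yaw":-0.177,"jaw":5},{"x":2.86,"y":3.28,"z":1.81,"yaw":-0.177,"jaw":5},
{"x":2.23,"y":3.73,"z":1.81,"yaw":-0.177,"jaw":5},{"x":1.54,"y":4.07,"z":1.81,"yaw":-0.177,"jaw":5},{"x":0.81,"y":4.27,"z":1.81,"yaw":-0.177,"jaw":5},{"x":0.04,"y":4.35,"z":1.81,"yaw":-0.177,"jaw":5}, |
scene lid_handle [(0.81, array([ 721. , -239.3,  302.1]))]
scene pin_a [(0.85, array([ 522.2, -172.6,   56.4]))]
scene template_grip [(0.96, array([362.7,  10.8,  35.1])), (0.95, array([495.6, 243.4,  33.4]))]
scene hole_a [(0.96, array([293.6,  25.1,   0.8])), (0.81, array([557.7, 279.9,   1.9])), (0.78, array([709.5, 174.5,  -0. ])), (0.69, array([435.2, 209.2,   4.1])), (0.6, array([431. ,  -0.5,   0.5])), (0.3, array([589. ,   6.8,  -2.5]))]
scene chest [(0.7, array([ 520.4, -240.7,    1.1]))]
top lid_handle [(0.62, array([ 723.1, -236.7,  302.9])), (0.57, array([437.4, 208.2,  -0.7]))]
top pin_a [(0.51, array([ 612.9, -240.8,  122.8]))]
top template_grip [(0.68, array([359.9,   9.2,  29.6])), (0.59, array([745.1, 232.6,  32.3]))]
top hole_a [(0.94, array([ 5.576e+02,  2.813e+02, -3.000e-01])), (0.94, array([293. ,  20.1,   5. ])), (0.84, array([439.7, 208.2,  -2.6])), (0.73, array([710.1, 174.9,  -2.5])), (0.58, array([ 7.858e+02,  2.935e+02, -5.000e-01])), (0.26, array([ 720.6, -241.2,  302. ]))]
top chest []
```

View pics/pins.png

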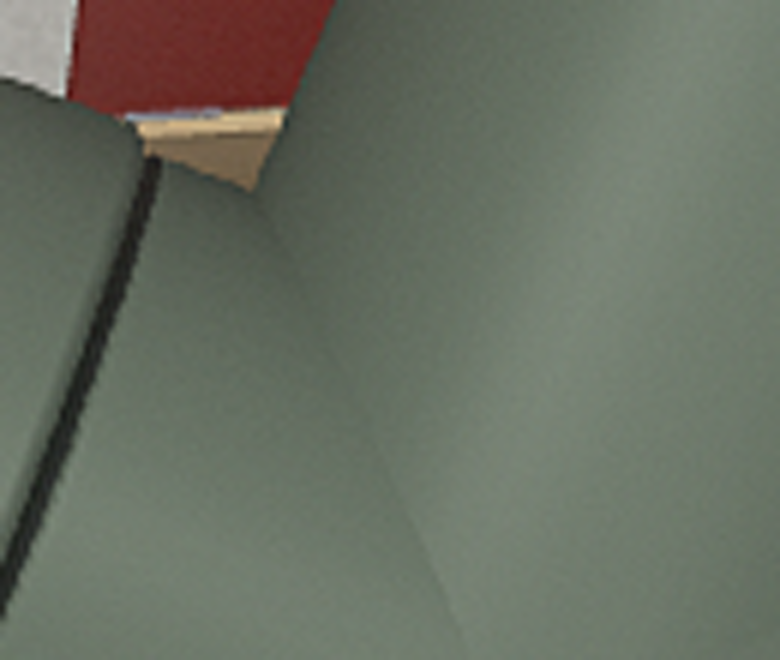

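The arm hides the chest in this view, but the lid is at its stop: the handle is found at (722,-238,302), as expected for 112°. Moving to the template.

Call:
send_rows([
  {"x":4.04,"y":-1.62,"z":1.81,"yaw":-0.177,"jaw":5},
  {"x":4.26,"y":-0.89,"z":1.81,"yaw":-0.177,"jaw":5},
  {"x":4.35,"y":-0.12,"z":1.81,"yaw":-0.177,"jaw":5},
  {"x":4.3,"y":0.64,"z":1.81,"yaw":-0.177,"jaw":5},
  {"x":4.12,"y":1.39,"z":1.81,"yaw":-0.177,"jaw":5},
  {"x":3.81,"y":2.09,"z":1.81,"yaw":-0.177,"jaw":5},
  {"x":3.39,"y":2.73,"z":1.81,"yaw":-0.177,"jaw":5},
  {"x":2.86,"y":3.28,"z":1.81,"yaw":-0.177,"jaw":5},
])

```text
time: 9.72
tcp_pos: [547.9, 80.8, 213.7]
tcp_rot: [-3.129, -0.016, 3.024]
wrist_force: [1.2, 0.5, -0.2]
gripper_width: 50.1
```

Call:
send_rows([
  {"x":2.23,"y":3.73,"z":1.81,"yaw":-0.177,"jaw":5},
  {"x":1.54,"y":4.07,"z":1.81,"yaw":-0.177,"jaw":5},
  {"x":0.81,"y":4.27,"z":1.81,"yaw":-0.177,"jaw":5},
  {"x":0.04,"y":4.35,"z":1.81,"yaw":-0.177,"jaw":5},
  {"x":0,"y":0,"z":0,"yaw":0,"jaw":5},
])

```text
time: 10.35
tcp_pos: [468.7, 244.9, 138.1]
tcp_rot: [3.14, -0.021, -2.522]
wrist_force: [0.9, 0.2, -0.2]
gripper_width: 50.2
```

```bash
python3 - <<'E'
from plan import *
from scipy.optimize import minimize
np.set_printoptions(precision=1,suppress=True)
plan([(495,242,60,211.2)],5)
imaging.capture("top");imaging.capture("scene")
for n in("top","scene"):
  for k in("pin_a","chest","hole_a","template_grip"): print(n,k,[(round(d["conf"],2),c2w(n,d["centre"]).round(1)) for d in imaging.place_of(n,k)])
im=imaging.capture("top")[:,:,::-1]
a=cv2.resize(im[150:260,290:420],(650,550),interpolation=2)
cv2.imwrite("pics/pins2.png",a)
E
```

```text
{"x":-0.99,"y":-0.88,"z":3.91,"yaw":0.037,"jaw":5},{"x":-1.02,"y":-0.85,"z":3.91,"yaw":0.037,"jaw":5}, |
top pin_a [(0.96, array([ 520.9, -310.2,   53.4])), (0.64, array([ 522.3, -171.4,   58.5]))]
top chest [(0.82, array([ 522.9, -241.5,    2.2])), (0.26, array([440.2, 211.9,  -2.9]))]
top hole_a [(0.95, array([709.9, 174.3,  -2.4])), (0.9, array([291.2,  19.9,   3.3])), (0.66, array([782. , 290.1,   2.1])), (0.63, array([556.6, 279.1,   0.2])), (0.57, array([438. , 208.8,   1.9]))]
top template_grip [(0.89, array([497. , 241.2,  31.4])), (0.81, array([356.2,  12.2,  31.7])), (0.64, array([744.4, 233.5,  32.2]))]
scene pin_a [(0.95, array([ 519.4, -170.4,   55.7]))]
scene chest [(0.69, array([ 522.3, -238.9,    0.9]))]
scene hole_a [(0.98, array([709.6, 174.8,  -1. ])), (0.96, array([428.4,  -0.8,   3.1])), (0.82, array([556.2, 277.3,   4.7])), (0.82, array([779.6, 297.9,   0.8])), (0.72, array([436. , 208.6,   1.6])), (0.67, array([293.1,  27.9,  -1. ]))]
scene template_grip [(0.89, array([500.8, 243.7,  30.5])), (0.77, array([362.2,  11.2,  37.7])), (0.74, array([744.5, 232.9,  33.9]))]
```

View pics/pins2.png

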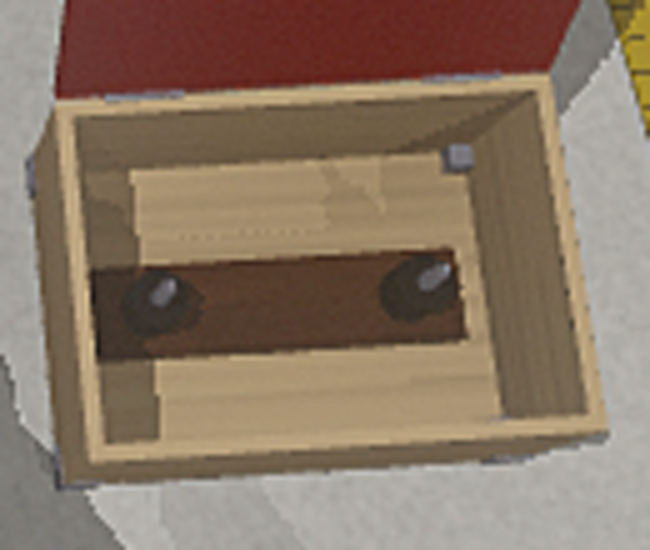

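The view shows both pins: A with its base at about (155,302) and tip at (173,283), B with its base at about (424,286) and tip at (444,267). I measure them and the rim.

```bash
python3 - <<'E'
from plan import *
np.set_printoptions(precision=1,suppress=True)
f=lambda p,z:ray("top",np.array(p)/5+[290,150],z)
for n,p,z in(("a base",(155,302),55),("a tip",(173,283),89),("b base",(424,286),55),("b tip",(444,267),89),("FL",(57,103),120),("FR",(549,77),120),("NR",(605,430),120),("NL",(68,462),120)):print(n,f(p,z))
for _ in range(3):
  for n in("top","scene"):
    imaging.capture(n); print(n,[c2w(n,d["centre"]) for d in imaging.place_of(n,"pin_a")])
E
```

```text
a base [ 517.3 -171.2   55. ]
a tip [ 520.1 -174.6   89. ]
b base [ 518.4 -312.9   55. ]
b tip [ 521.2 -312.7   89. ]
FL [ 608.5 -119.3  120. ]
FR [ 609.4 -367.8  120. ]
NR [ 431.5 -368.   120. ]
NL [ 429.9 -109.5  120. ]
top [array([ 521.8, -312.9,   53.1]), array([ 524.2, -170.6,   56.3])]
scene [array([ 519.5, -170. ,   55.3]), array([ 719.9, -239.9,  301.2]), array([589.5,   7.3,  -0.6])]
top [array([ 520.4, -311.3,   52.9]), array([ 324.4, -235.7,   -0.8]), array([ 523.3, -173.4,   60.4])]
scene [array([ 521. , -174.3,   52.9])]
top [array([ 524.5, -172.5,   58.7]), array([ 521.7, -312. ,   50.3])]
scene [array([ 520.7, -173. ,   55.8]), array([ 721.5, -238.2,  303.2])]
```

Call:
send_rows([
  {"x":-1.0,"y":-0.9,"z":3.9,"yaw":0.037,"jaw":5},
  {"x":-1.0,"y":-0.85,"z":3.9,"yaw":0.037,"jaw":5},
  {"x":0,"y":0,"z":0,"yaw":0,"jaw":5},
])

```text
time: 11.88
tcp_pos: [498.3, 239.7, 60.6]
tcp_rot: [-3.14, -0.015, -2.602]
wrist_force: [-0.1, 0.1, 1.4]
gripper_width: 50.2
```

```bash
python3 - <<'E'
from plan import *
plan([(496,242.0,-14,211.2)],5)
E
```

```text
{"x":0.04,"y":0.15,"z":3.73,"yaw":-0.003,"jaw":5},{"x":0.04,"y":0.15,"z":3.73,"yaw":-0.003,"jaw":5}, |
```

Call:
send_rows([
  {"x":0.05,"y":0.1,"z":3.3,"yaw":0,"jaw":5},
  {"x":0,"y":0,"z":3.1,"yaw":0,"jaw":5},
  {"x":0,"y":0,"z":0,"yaw":0,"jaw":5},
])

```text
time: 12.25
tcp_pos: [498.3, 241.1, -0.2]
tcp_rot: [-3.139, -0.011, -2.6]
wrist_force: [-0.0, -0.4, 0.9]
gripper_width: 49.9
```

Call:
send_rows([
  {"x":0,"y":0,"z":0.6,"yaw":0,"jaw":1.8},
  {"x":0,"y":0,"z":0,"yaw":0,"jaw":1.8},
  {"x":0,"y":0,"z":0,"yaw":0,"jaw":1.8},
  {"x":0,"y":0,"z":0,"yaw":0,"jaw":1.8},
])

```text
time: 12.75
tcp_pos: [500.5, 242.2, -1.9]
tcp_rot: [-3.138, -0.006, -2.599]
wrist_force: [0.1, 0.2, -3.1]
gripper_width: 21.0
```

```bash
python3 - <<'E'
from plan import *
plan([(496,240.0,200,211.2),(496,-20,205,270),(410,-242,205,270)],1.8)
E
```

```text
{"x":0.12,"y":0.01,"z":-5.05,"yaw":-0.000,"jaw":1.8},{"x":0.12,"y":0.01,"z":-5.05,"yaw":-0.000,"jaw":1.8},{"x":0.12,"y":0.01,"z":-5.05,"yaw":-0.000,"jaw":1.8},{"x":0.12,"y":0.01,"z":-5.05,"yaw":-0.000,"jaw":1.8}, |
{"x":2.24,"y":-3.71,"z":-0.08,"yaw":-0.171,"jaw":1.8},{"x":2.84,"y":-3.27,"z":-0.08,"yaw":-0.171,"jaw":1.8},{"x":3.36,"y":-2.74,"z":-0.08,"yaw":-0.171,"jaw":1.8},{"x":3.78,"y":-2.13,"z":-0.08,"yaw":-0.171,"jaw":1.8},
{"x":4.08,"y":-1.45,"z":-0.08,"yaw":-0.171,"jaw":1.8},{"x":4.27,"y":-0.74,"z":-0.08,"yaw":-0.171,"jaw":1.8}, |
{"x":5.55,"y":2.15,"z":-0.00,"yaw":-0.000,"jaw":1.8},{"x":5.55,"y":2.15,"z":-0.00,"yaw":-0.000,"jaw":1.8},{"x":5.55,"y":2.15,"z":-0.00,"yaw":-0.000,"jaw":1.8},{"x":5.55,"y":2.15,"z":-0.00,"yaw":-0.000,"jaw":1.8}, |
```

Call:
send_rows([
  {"x":0,"y":0,"z":-3,"yaw":0,"jaw":1.8},
  {"x":0.1,"y":0,"z":-5.2,"yaw":0,"jaw":1.8},
  {"x":0.1,"y":0,"z":-5.2,"yaw":0,"jaw":1.8},
  {"x":0.1,"y":0,"z":-5.2,"yaw":0,"jaw":1.8},
  {"x":0.1,"y":0,"z":-2.5,"yaw":0,"jaw":1.8},
])

```text
time: 13.38
tcp_pos: [495.1, 240.2, 212.9]
tcp_rot: [-3.139, -0.013, -2.599]
wrist_force: [0.4, 0.1, -2.7]
gripper_width: 21.1
```

```bash
python3 - <<'E'
from plan import *
plan([(450,-20,215,270),(440,-242,215,270)],1.8)
imaging.capture("scene"); print([(round(d["conf"],2),c2w("scene",d["centre"]).round(1)) for d in imaging.place_of("scene","template_grip")],sensors.read_state()["gripper_width"])
E
```

```text
{"x":2.88,"y":-3.33,"z":-0.03,"yaw":-0.171,"jaw":1.8},{"x":3.41,"y":-2.79,"z":-0.03,"yaw":-0.171,"jaw":1.8},{"x":3.83,"y":-2.16,"z":-0.03,"yaw":-0.171,"jaw":1.8},{"x":4.15,"y":-1.48,"z":-0.03,"yaw":-0.171,"jaw":1.8},{"x":4.34,"y":-0.75,"z":-0.03,"yaw":-0.171,"jaw":1.8},{"x":4.40,"y":0.00,"z":-0.03,"yaw":-0.171,"jaw":1.8}, |
{"x":5.55,"y":0.25,"z":-0.00,"yaw":-0.000,"jaw":1.8},{"x":5.55,"y":0.25,"z":-0.00,"yaw":-0.000,"jaw":1.8},
{"x":5.55,"y":0.25,"z":-0.00,"yaw":-0.000,"jaw":1.8},{"x":5.55,"y":0.25,"z":-0.00,"yaw":-0.000,"jaw":1.8}, |
[(0.64, array([743. , 233.4,  32.5])), (0.63, array([364.4,  13. ,  36.7])), (0.56, array([495.5, 238.9, 247.1])), (0.54, array([ 723.2, -241. ,  304.6]))] 20.974083329222303
```

Call:
send_rows([
  {"x":2.9,"y":-3.3,"z":0,"yaw":-0.171,"jaw":1.8},
  {"x":3.4,"y":-2.8,"z":0,"yaw":-0.171,"jaw":1.8},
  {"x":3.8,"y":-2.2,"z":0,"yaw":-0.171,"jaw":1.8},
  {"x":4.15,"y":-1.5,"z":0,"yaw":-0.171,"jaw":1.8},
  {"x":4.3,"y":-0.75,"z":0,"yaw":-0.171,"jaw":1.8},
  {"x":4.4,"y":0,"z":0,"yaw":-0.171,"jaw":1.8},
  {"x":5.5,"y":0.25,"z":0,"yaw":0,"jaw":1.8},
  {"x":5.5,"y":0.25,"z":0,"yaw":0,"jaw":1.8},
])

```text
time: 14.48
tcp_pos: [445.7, -136.5, 203.1]
tcp_rot: [3.118, -0.005, -1.531]
wrist_force: [0.6, -0.5, -2.8]
gripper_width: 21.1
```

```bash
python3 - <<'E'
from plan import *
plan([(523,-240,205,270)],1.8)
E
```

```text
{"x":3.55,"y":-2.44,"z":-0.06,"yaw":0.013,"jaw":1.8},{"x":3.52,"y":-2.48,"z":-0.06,"yaw":0.013,"jaw":1.8},{"x":3.48,"y":-2.53,"z":-0.06,"yaw":0.013,"jaw":1.8}, |
```

Call:
send_rows([
  {"x":3.55,"y":-2.44,"z":-0.1,"yaw":0.013,"jaw":1.8},
  {"x":3.5,"y":-2.48,"z":-0.1,"yaw":0.013,"jaw":1.8},
  {"x":3.5,"y":-2.5,"z":0,"yaw":0.013,"jaw":1.8},
  {"x":0,"y":0,"z":0,"yaw":0,"jaw":1.8},
])

```text
time: 14.98
tcp_pos: [519.7, -246.1, 195.0]
tcp_rot: [3.109, -0.001, -1.579]
wrist_force: [-0.3, 1.1, -3.1]
gripper_width: 21.0
```

```bash
python3 - <<'E'
from plan import *
np.set_printoptions(precision=1,suppress=True)
for _ in range(3):
  for n in("scene","top"):
    imaging.capture(n)
    print(n,[[(round(d["conf"],2),c2w(n,d["centre"])) for d in imaging.place_of(n,k) if abs(c2w(n,d["centre"])[1]+242)<130] for k in("template_grip","hole_a")])
s=sensors.read_state();print(s["tcp_pos"],s["tcp_rot"])
a=imaging.capture("top")[130:270,280:440,::-1];b=imaging.capture("scene")[60:200,100:260,::-1]
o=np.hstack([a,b]);cv2.imwrite("pics/hold.png",cv2.resize(o,(800,350),interpolation=2))
cv2.imwrite("pics/holdT_raw.png",a)
E
```

```text
scene [[(0.91, array([ 521.7, -245.9,  230.2]))], [(0.95, array([ 516.7, -316.2,  199.4])), (0.55, array([ 519.8, -177.5,  203.9]))]]
top [[(0.6, array([ 519.3, -244.7,  230.7]))], [(0.84, array([ 518.7, -173. ,  200.5])), (0.45, array([ 325.3, -236.7,   -3.2]))]]
scene [[(0.81, array([ 519.6, -242.8,  236.5])), (0.6, array([ 522.7, -173.4,   54.9])), (0.48, array([ 721.2, -242.8,  298.8]))], [(0.81, array([ 517.9, -172.1,  206.3])), (0.73, array([ 518.1, -312.6,  200.6]))]]
top [[(0.6, array([ 523.2, -244.3,  235.3]))], [(0.55, array([ 521.5, -173.6,  202.2]))]]
scene [[(0.87, array([ 519. , -243.3,  233. ]))], [(0.72, array([ 521.9, -175.4,  207.4])), (0.68, array([ 516.7, -314.8,  202.2]))]]
top [[(0.91, array([ 521.5, -247.8,  233.1]))], [(0.76, array([ 522. , -174.5,  201.1])), (0.45, array([ 722.2, -242. ,  301.3]))]]
[ 519.4 -244.   197.9] [ 3.1 -0.  -1.6]
```

Call:
send_rows([
  {"x":-0.1,"y":-0.1,"z":4,"yaw":0,"jaw":1.8},
  {"x":-0.1,"y":-0.1,"z":4,"yaw":0,"jaw":1.8},
  {"x":0,"y":0,"z":1.2,"yaw":0,"jaw":1.8},
  {"x":0,"y":0,"z":0,"yaw":0,"jaw":1.8},
])

```text
time: 16.48
tcp_pos: [520.1, -243.3, 105.4]
tcp_rot: [3.114, -0.004, -1.577]
wrist_force: [0.0, -0.0, -1.6]
gripper_width: 20.6
```

```bash
python3 - <<'E'
from plan import *
np.set_printoptions(precision=1,suppress=True)
s=sensors.read_state();print(s["tcp_pos"],np.array(s["tcp_rot"]).round(4),s["wrist_force"])
A={}
for _ in range(6):
  for n in("scene","top"):
    im=imaging.capture(n)
    for k in("template_grip","hole_a"):
      for d in imaging.place_of(n,k):
        w=c2w(n,d["centre"])
        if abs(w[1]+242)<110 and abs(w[0]-521)<30 and w[2]>75: A.setdefault((n,k,"A" if w[1]>-210 else "B"if w[1]<-280 else "M"),[]).append(w)
for k,v in A.items(): print(k,len(v),np.median(v,0))
print(sensors.read_state()["tcp_pos"])
im=imaging.capture("top")[150:260,290:420,::-1];cv2.imwrite("pics/low.png",cv2.resize(im,(780,660)[:2] if 0 else (709,600),interpolation=2))
E
```

```text
[ 520.1 -243.3  105.4] [ 3.1 -0.  -1.6] [ 0.  -0.  -1.6]
('scene', 'hole_a', 'A') 6 [ 518.2 -176.   114.3]
('top', 'template_grip', 'M') 6 [ 521.5 -245.5  143.6]
('top', 'hole_a', 'A') 6 [ 522.5 -173.7  109.4]
('scene', 'template_grip', 'A') 1 [ 519.9 -176.4  112.9]
[ 520.4 -243.4  105.6]
```

View pics/low.png

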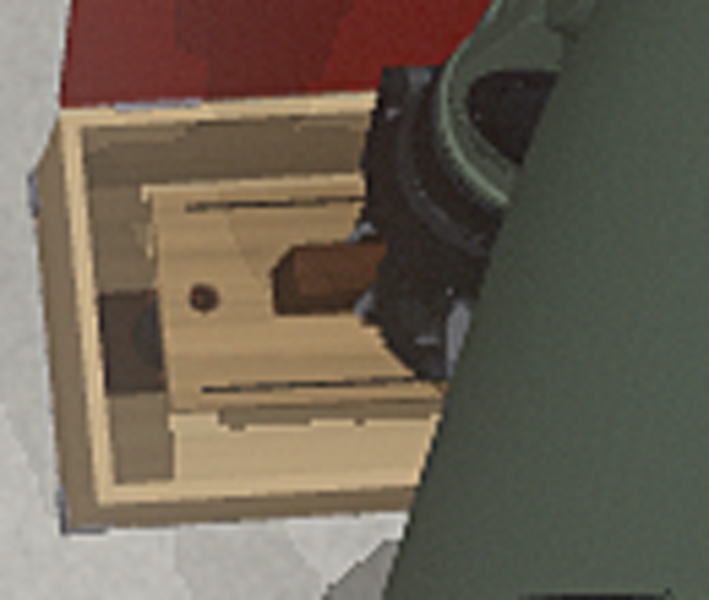

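The hold view shows hole A at (203,298), the grooves at (188,208)→(362,198) and (203,388)→(435,375), and the rim around them. I measure the template's yaw and hole against the rim numerically, as both are near z = 120.

```bash
python3 - <<'E'
from plan import *
np.set_printoptions(precision=2,suppress=True)
g=np.mean([cv2.cvtColor(imaging.capture("top"),cv2.COLOR_RGB2GRAY).astype(float) for _ in range(6)],0)
S=5.454; o=np.array([290,150])
def line(p0,p1,kind,w=2.5):
    p0=np.array(p0)/S+o;p1=np.array(p1)/S+o; pts=[]
    for t in np.linspace(0.04,.96,30):
        c=p0+t*(p1-p0); v=np.arange(-w,w+.01,.25)
        pr=cv2.remap(g.astype(np.float32),np.full((1,len(v)),c[0],np.float32),(c[1]+v)[None].astype(np.float32),1)[0]
        if kind=="dark": k=np.maximum(pr.max()-pr-0.4*np.ptp(pr),0)
        else: k=np.abs(np.gradient(pr))**2
        pts.append([c[0],c[1]+(k*v).sum()/k.sum()])
    W=np.array([ray("top",q,120)[:2] for q in pts])
    f=np.polyfit(W[:,1],W[:,0],1); r=W[:,0]-np.polyval(f,W[:,1]); ok=abs(r)<2*r.std()+.1
    f=np.polyfit(W[ok,1],W[ok,0],1)
    return -np.degrees(np.arctan(f[0])),np.polyval(f,-175),r.std()   # yaw of y-axis: dx/dy=-tan(yaw)
print("groove far",line((190,208),(360,198),"dark"))
print("groove near",line((205,388),(400,377),"dark"))
print("rim far outer",line((75,107),(365,93),"edge"))
print("rim far inner",line((90,128),(360,115),"edge"))
print("rim near inner",line((110,489),(410,473),"edge"))
# hole: dark blob centroid
u,v=np.array((203,298))/S+o; y0,x0=int(v)-5,int(u)-5
p=g[y0:y0+11,x0:x0+11]; k=np.maximum(np.median(p)-15-p,0); yy,xx=np.mgrid[y0:y0+11,x0:x0+11]
c=((k*xx).sum()/k.sum(),(k*yy).sum()/k.sum()); print("hole px",c,[ray("top",c,z) for z in(115,119,122)])
s=sensors.read_state();print(s["tcp_pos"],np.array(s["tcp_rot"]).round(4).tolist())
E
```

```text
groove far (np.float64(-0.2586005368512366), np.float64(561.8873380722487), np.float64(0.36723633935661865))
groove near (np.float64(-0.07177757922863377), np.float64(478.0353446227515), np.float64(0.2638818173252583))
rim far outer (np.float64(-0.04747835082241699), np.float64(611.1591403737112), np.float64(0.558573142748913))
rim far inner (np.float64(0.3249146742799502), np.float64(602.4902401480703), np.float64(0.3883600603337906))
rim near inner (np.float64(-0.9542309836642523), np.float64(432.082490003472), np.float64(1.0187083127368914))
hole px (np.float64(326.87103783231083), np.float64(204.2525562372188)) [array([ 520.51, -175.36,  115.  ]), array([ 519.69, -174.51,  119.  ]), array([ 519.08, -173.87,  122.  ])]
[ 520.38 -243.41  105.6 ] [3.1149, -0.0042, -1.5766]
```

Call:
send_rows([
  {"x":-0.2,"y":-0.1,"z":0.4,"yaw":0,"jaw":1.8},
  {"x":0,"y":0,"z":0.8,"yaw":0,"jaw":1.8},
  {"x":0,"y":0,"z":0,"yaw":0,"jaw":1.8},
])

```text
time: 19.0
tcp_pos: [520.9, -241.1, 92.5]
tcp_rot: [3.115, -0.004, -1.576]
wrist_force: [-0.3, 0.5, -2.9]
gripper_width: 21.1
```

Call:
send_rows([
  {"x":0,"y":0,"z":0.5,"yaw":0,"jaw":1.8},
  {"x":0,"y":0,"z":0.5,"yaw":0,"jaw":1.8},
])

```text
time: 19.25
tcp_pos: [520.9, -241.3, 82.0]
tcp_rot: [3.115, -0.004, -1.576]
wrist_force: [-0.1, 0.2, -2.2]
gripper_width: 21.2
```

Call:
send_rows([
  {"x":0,"y":0,"z":0.3,"yaw":0,"jaw":1.8},
  {"x":0,"y":0,"z":0.3,"yaw":0,"jaw":1.8},
])

```text
time: 19.5
tcp_pos: [520.9, -241.4, 75.5]
tcp_rot: [3.115, -0.004, -1.576]
wrist_force: [1.0, -0.3, -2.3]
gripper_width: 20.6
```

Call:
send_rows([
  {"x":0,"y":0,"z":0.3,"yaw":0,"jaw":1.8},
])

```text
time: 19.62
tcp_pos: [521.2, -241.5, 72.5]
tcp_rot: [3.116, -0.004, -1.576]
wrist_force: [-0.1, -0.1, -2.5]
gripper_width: 21.2
```

Call:
send_rows([
  {"x":0,"y":0,"z":0.5,"yaw":0,"jaw":1.8},
  {"x":0,"y":0,"z":0.5,"yaw":0,"jaw":1.8},
  {"x":0,"y":0,"z":0.4,"yaw":0,"jaw":1.8},
])

```text
time: 20.0
tcp_pos: [521.1, -241.6, 57.7]
tcp_rot: [3.117, -0.005, -1.576]
wrist_force: [0.9, 0.1, -3.4]
gripper_width: 20.7
```

Call:
send_rows([
  {"x":0,"y":0,"z":0.3,"yaw":0,"jaw":1.8},
])

```text
time: 20.12
tcp_pos: [521.1, -241.7, 54.4]
tcp_rot: [3.117, -0.005, -1.576]
wrist_force: [0.6, 0.2, -2.9]
gripper_width: 21.2
```

Call:
send_rows([
  {"x":0,"y":0,"z":0.2,"yaw":0,"jaw":1.8},
])

```text
time: 20.25
tcp_pos: [521.1, -241.6, 52.3]
tcp_rot: [3.117, -0.004, -1.576]
wrist_force: [0.9, -0.8, -3.0]
gripper_width: 20.9
```

Expected contact is about here. I continue in small steps until the shoulders show in the force.

Call:
send_rows([
  {"x":0,"y":0,"z":0.15,"yaw":0,"jaw":1.8},
])

```text
time: 20.38
tcp_pos: [521.1, -241.6, 51.3]
tcp_rot: [3.117, -0.004, -1.576]
wrist_force: [-3.4, 2.9, 10.6]
gripper_width: 21.0
```

Call:
send_rows([
  {"x":0,"y":0,"z":0.15,"yaw":0,"jaw":1.8},
])

```text
time: 20.5
tcp_pos: [521.1, -241.6, 51.3]
tcp_rot: [3.117, -0.005, -1.576]
wrist_force: [-3.5, 3.1, 13.7]
gripper_width: 20.8
```

Seating contact came at reported z 51.3 (about 14 N up), which matches the shoulder height. Releasing and going up.

Call:
send_rows([
  {"x":0,"y":0,"z":0,"yaw":0,"jaw":4.5},
  {"x":0,"y":0,"z":0,"yaw":0,"jaw":4.5},
  {"x":0,"y":0,"z":0,"yaw":0,"jaw":4.5},
  {"x":0,"y":0,"z":-3,"yaw":0,"jaw":4.5},
  {"x":0,"y":0,"z":-5,"yaw":0,"jaw":4.5},
  {"x":0,"y":0,"z":-5,"yaw":0,"jaw":4.5},
  {"x":0,"y":0,"z":-5,"yaw":0,"jaw":4.5},
])

```text
time: 21.38
tcp_pos: [522.5, -239.5, 231.6]
tcp_rot: [3.108, -0.001, -1.577]
wrist_force: [-0.0, -0.5, -0.2]
gripper_width: 45.2
```

Call:
send_rows([
  {"x":-3,"y":5,"z":0,"yaw":0,"jaw":4.5},
  {"x":-5,"y":3,"z":0,"yaw":0,"jaw":4.5},
  {"x":-6,"y":0,"z":0,"yaw":0,"jaw":4.5},
  {"x":-6,"y":0,"z":0,"yaw":0,"jaw":4.5},
  {"x":-6,"y":0,"z":0,"yaw":0,"jaw":4.5},
  {"x":-6,"y":0,"z":0,"yaw":0,"jaw":4.5},
  {"x":0,"y":0,"z":0,"yaw":0,"jaw":4.5},
])

```text
time: 22.25
tcp_pos: [448.7, 85.3, 238.2]
tcp_rot: [3.125, -0.009, -1.58]
wrist_force: [0.1, -0.8, 0.1]
gripper_width: 45.0
```

```bash
python3 - <<'E'
from plan import *
np.set_printoptions(precision=1,suppress=True)
for n in("scene","top"):
    im=imaging.capture(n)
    for k in("lid_handle","template_grip","hole_a","pin_a","spray_can","weight","jar","hammer"): print(n,k,[(round(d["conf"],2),c2w(n,d["centre"])) for d in imaging.place_of(n,k) if d["conf"]>.5])
    if n=="top": a=cv2.resize(im[130:270,270:430,::-1],(400,350),interpolation=2)
    else: b=cv2.resize(im[60:250,90:307,::-1],(400,350),interpolation=2)
cv2.imwrite("pics/end.png",np.hstack([a,b]))
s=sensors.read_state();print(s["time"],s["tcp_pos"],s["wrist_force"])
E
```

```text
scene lid_handle [(0.71, array([ 723.4, -240.5,  299.9]))]
scene template_grip [(0.91, array([363.4,  11.5,  36.7])), (0.76, array([742.9, 237.5,  34.1]))]
scene hole_a [(0.94, array([429.6,   2. ,   2. ])), (0.93, array([289.7,  27.2,  -0.4])), (0.61, array([709.5, 175.9,  -0.2])), (0.57, array([781. , 296.3,   2.1]))]
scene pin_a [(0.8, array([ 521.9, -172.8,   54.8]))]
scene spray_can [(0.91, array([590.3,   5.6,   1.3]))]
scene weight [(0.96, array([562.1, 148. ,   1.9]))]
scene jar [(0.56, array([ 331. , -231.3,   -0.5]))]
scene hammer [(0.68, array([785.2,  -2.1,  -0.9]))]
top lid_handle [(0.81, array([ 721.4, -239.3,  299.2]))]
top template_grip [(0.98, array([ 519.1, -244.5,   87.8])), (0.75, array([360.7,  10.7,  32.1]))]
top hole_a [(0.85, array([294.4,  18.1,   0.7])), (0.71, array([ 522.8, -309.9,   56. ])), (0.64, array([ 520.4, -172.8,   56.1]))]
top pin_a [(0.94, array([ 522.3, -312.8,   51.2])), (0.59, array([ 519.4, -173.2,   56.8]))]
top spray_can [(0.89, array([592.7,   5.4,   2.1]))]
top weight []
top jar [(0.56, array([ 322.8, -237. ,    0.2]))]
top hammer [(0.77, array([783.9,  -2.6,   0.7]))]
23.15 [449.3  81.8 238.1] [-0.4  0.4 -0.1]
```

View pics/end.png

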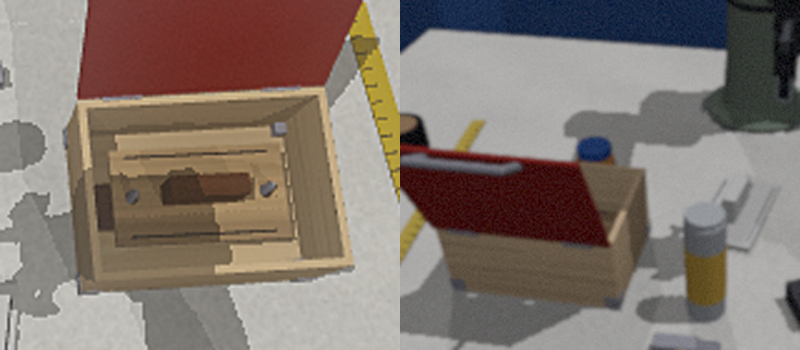

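The picture shows both pins standing through the holes, at (132,197) and (268,188). The template is flat, with its grip centre at z = 87.8 against 87.5 when seated. The lid is open and the other things are in place.

```bash
python3 -c "
from bench import ctrl; print(ctrl.finish_job())"
```

```text
the job is handed in; nothing more can be done
None
```

The template is put away in the chest, the lid is open, and I handed the job in at about 23 s of the 64 s allowed. I swung the lid past its balance point until it rested on its stop. Then I picked the plywood template up by its grip, lowered it over both pins until the force showed contact with the shoulders, let go and backed off.

**Last checks:**
- **Template:** both pins stand through the holes in the final picture. The grip centre was found at z = 87.8 mm, against 87.5 mm when fully seated.
- **Lid:** the handle was found at about (722, -240, 300), which fits the lid resting on its end stop.
- **Other things:** the can, jar and hammer were found where they were at the start, within the detector's error. The top camera missed the weight in the last look. The scene camera put it about 6 mm from its first reading, which is near that error, and nothing touched it.

**What disagreed:**
- The real fingertips were about 30 mm higher than the reported tool height. My first pinch of the handle closed on air because of this, and I corrected for it from the pictures afterwards.
- The tool was tilted about 1.5° while seating the template, but the template lay flat after release.

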